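Bar the plant-feed bottle and take off its safety cap

ROBOT

A 7-joint arm with a two-finger parallel gripper is mounted at the origin on a cart in front of the work surface, level with it; the furniture and walls round the work are solid. World frame = base frame: x ahead of the robot, y to its left, z up, the work surface at z = 0. Lengths are in mm, angles in degrees, forces in N, time in s.
With the tool pointing down it reaches from about 400 to 850 mm from the base axis. Payload 6.9 kg.
Tool frame: the origin (TCP) lies midway between the tips of the shut fingers; the grasp point (between the pads) lies 19 mm behind it; z points along the fingers, y is the line along which they close (so a half turn about z gives the same grasp; the last joint's range is limited). The gripper opens to 85 mm and grips with 20 to 120 N. Pads are 22 mm wide; open, the fingers measure 114 mm over their backs; the gripper's body (76 mm by 85 mm) begins 54 mm behind the grasp point. The pads swing forward as they close: fully open they stand 13 mm farther back than shut.
Start: joints at [83.108, 29.078, -13.613, 85.955, 7.202, 65.827, -8.869], TCP at [139.899, -609.13, 231.275] pointing down, gripper open.
Joint ranges: [-176.47, 176.47], [-13.61, 117.27], [-81.72, 77.17], [0.22, 143.17], [-87.28, 267.28], [10, 112.55], [-165.47, 165.47]. Speed limits (degrees/s): [136.94, 136.94, 180, 180, 180, 180, 180].

INTERFACE

Orientations are given as [roll, pitch, yaw] about the fixed x, y, z axes, in that order (R = Rz(yaw) Ry(pitch) Rx(roll)).
In Python, from bench import robot gives the robot as it stands.
- The arm moves only by the shell command python3 -m crank 'ROWS' [OPENING]. ROWS is JSON, a list of rows, each an object of numbers: "dx", "dy", "dz": the shift along the tool's x, y, z in m; "wx", "wy", "wz": the turn, a rotation vector about the tool's x, y, z in degrees. A call has 1 to 5 rows; each row is the pose to reach, as a shift and turn from the pose commanded when the call began, along the tool's axes at that moment; what a row does not reach only later rows make up. A row lasts 1/8 s, in which the tool goes at most 62.5 mm and 10.7 degrees, less where a joint would pass 70% of its speed; a pose out of reach is approached as far as the arm can. A call with a gripper value outside its range is refused whole. OPENING is the closure, from -1 (fully open) to 1 (shut), set as the call begins (- or left out, the last holds). The fingers move at their own pace and stop on an object; the grip force is fixed at half the most. Time passes only in rows, so rows that repeat a pose let the fingers close. It gives the time, the measured TCP pose, the force, the opening and the grip force at its end, in the units of the state.
- robot.observe(): the state, without advancing time (a new reading comes with each control period).
- robot.grab_frame(name): name is "side" or "top"; returns a dict with "color" (420x560x3 uint8, red, green, blue), "z_map" (420x560 float32, mm along the optical axis (not along the pixel's ray), 0 where there is no reading), "mtx" (3x3 intrinsics, pixels), "view" (4x4, takes a point from world to camera coordinates). Camera axes: x right, y down, z forward; pixel columns grow to the right and rows downward; lengths in mm; the calibration is good to about 2 mm. A picture is of the moment at which its call begins.
- robot.hand_in(): hands the job in; it is judged then, once.
The state is a dict: "t": time; "qpos": joint angles; "joint_velocities": joint speeds; "joint_efforts": joint torques, N m; "tool_pos": TCP position; "ee_rot": TCP orientation; "ft_force": force on the tool from outside, world axes, zero at the start; "torque": the same for the moment, N m; "finger_gap": finger opening in mm; "grip_force": force on a finger pad.
Only numpy, scipy, OpenCV 4.12 (cv2) and the standard library are available. Lean on these libraries where they do the work, as an engineer would, in place of code of your own. Each camera call takes 0.05 s, during which the arm holds its last target. There are 200 camera calls.

TASK

The bottle of plant feed stands in the one-handed bottle stand: swing the stand's bar down across the front of the bottle until it lies level in its catch, so that the bottle cannot come round with the cap. Then open the safety cap: press it down, turn it anticlockwise while pressed until it is free, lift it clear and finish while still holding it in the gripper, level, about 6 cm above the mouth of the bottle. Leave the bottle standing in the stand with the bar closed, and do not disturb the saucer, the seed packet or the jar.

Things in the scene. Friction and masses are not known exactly. Their poses are not given: they have to be found in the camera images.
- stand: Steel bottle stand, fixed to the worktop by suction feet: base plate 136 x 136 mm, its top 12 mm above the worktop; a channel 82 mm high takes the bottle's back. Origin on the worktop under the bottle's axis; +z up, +x to the channel, -x to the open front, +y to the post with the bar's hinge, -y to the post with the catch. Both slim posts stand at the front, x = -42 mm, y = +52 and -52 mm.
- catch (a point): Middle of the stand's forked catch, at (-42, -52, 70) mm in the stand's frame, where the closed bar lies; the fork's prongs end 86 mm above the worktop.
- drop_bar (a joint): The stand's bar, flat steel, 8 mm thick, 14 mm deep; swings in the upright plane x = -42 mm of the stand. 0 = level, at rest in the catch across the front of the bottle (firm end stop); grows as it is raised, rad (1.57 = upright over the hinge). Starts raised, 1.0 to 1.45. The stiff hinge keeps it where it is left; moving it takes about 1.5 N at the knob.
- bar_knob (a point): Centre of the 18 mm black ball knob on the bar's free end, 138 mm from the hinge. At joint value a: (-42, 52 - 138 cos a, 70 + 138 sin a) mm in the stand's frame, so 70 mm above the worktop and 34 mm beyond the catch when closed. It can be pinched along the stand's x from above all the way, turning between the fingers, or pushed down.
- bar_hinge (a point): Point on the bar's hinge line, at (-42, 52, 70) mm in the stand's frame; the line runs along the stand's x.
- bottle: Square amber bottle with a paper label, loose, 70 x 70 mm, 0.3 to 0.6 kg, standing on the stand's base, its back in the channel (about 2 mm play each way once the bar is closed). Origin at the centre of its underside, z up. Flat sides to 78 mm, sloping shoulder to 86 mm, then the neck, 36 mm in diameter with four lugs (45 mm over them), rim at 116 mm.
- bottle_mouth (a point): Centre of the bottle's rim, 116 mm above its underside, 128 mm above the worktop; z up.
- cap: White round push-and-turn cap, 54 mm in diameter over fine ribs, 32 mm high, 42 g. Origin at the centre of its skirt's lower edge, z up. Closed, this is 95 mm above the bottle's underside, 107 mm above the worktop (top at 139 mm), 9 mm over the shoulder. Unpressed it turns only 3 degrees; pressed clear of the teeth, about 4 mm (best 5 to 6), it turns anticlockwise seen from above (yaw grows).
- cap_grip (a point): On the cap's axis, 21 mm above its lower edge (11 mm below its top): good height to grip it across, from any side. Its spring presses up with 5 N at rest, 9.5 N at 4.5 mm, 12 N at the bottom (7 mm). Once turned 35 degrees it is free of the neck's lugs and is lifted straight off; best at about 46 degrees; a stop ends the turn at 57.
- saucer_blue: Blue plastic saucer, 160 mm, 28 mm high, right of the stand; origin under its centre. Leave alone.
- seed_packet: Flat paper seed packet, 115 x 85 mm, behind and to the right of the stand; origin under its centre. Leave alone.
- jar: Glass jar with a flat lid, 78 mm across, 154 mm high, behind and to the left of the stand; origin under its centre. Leave alone.
Not all that is in view belongs to the job. Several things have the shape of the cap; the one meant has the colours described above.

How it is judged:
By the outcome, as a careful person would: the job done as asked, in the order asked, and still so for the second after the job is handed in, while the arm keeps its last pose, push and grip.
It also fails if it takes over 54 s, if anything falls off the work surface, if the arm or the gripper's body presses on something with over 40 N, if the wrist force passes 120 N, or if a joint passes its speed limit or range.

## Working session

There is one attempt and no reset: what is moved stays moved. The work goes in short steps, Python scripts to look and compute and a shell command to move; the robot and the scene stay as the last step left them, time stands still between calls to the robot, and variables do not carry over. Pictures are saved under pics/ and viewed, at most 10 in all, crops included, and the job is handed in when it is done.

```bash
mkdir -p pics; ls; python3 - <<'E'
from bench import robot
import cv2,numpy as np
print({k:np.round(v,2).tolist() for k,v in robot.observe().items()})
for n in("top","side"):
    f=robot.grab_frame(n); cv2.imwrite(f"pics/{n}0.png",f["color"][:,:,::-1]); np.savez(f"{n}0.npz",**f); print(f["mtx"].round(1).tolist(),f["view"].round(3).tolist())
E
```

```text
pics
{'t': 0.0, 'qpos': [83.1, 29.12, -13.61, 86.01, 7.2, 65.83, -8.87], 'joint_velocities': [-0.0, 0.1, -0.01, 0.01, -0.03, -0.1, 0.04], 'joint_efforts': [-0.0, -62.06, -2.19, -24.97, 0.01, 0.01, -0.0], 'tool_pos': [139.74, -608.65, 230.44], 'ee_rot': [-179.9, 0.0, 12.94], 'ft_force': [-0.54, 0.34, -0.28], 'torque': [-0.01, 0.01, 0.04], 'grip_force': 0.0, 'finger_gap': 85.67}
[[401.1, 0.0, 277.8], [0.0, 401.1, 209.7], [0.0, 0.0, 1.0]] [[0.029, -0.999, 0.028, 55.27], [-0.982, -0.034, -0.188, 611.935], [0.189, -0.022, -0.982, 846.27], [0.0, 0.0, 0.0, 1.0]]
[[414.7, 0.0, 279.5], [0.0, 414.7, 211.5], [0.0, 0.0, 1.0]] [[-0.979, -0.205, 0.008, 609.141], [-0.118, 0.527, -0.842, 110.48], [0.169, -0.825, -0.539, 928.768], [0.0, 0.0, 0.0, 1.0]]
```

View pics/top0.png

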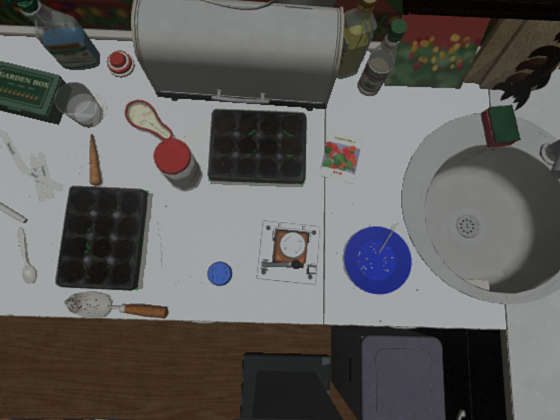

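View pics/side0.png

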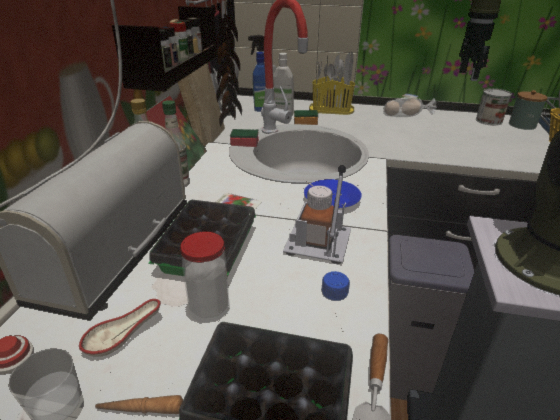

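The top view shows the stand at about (290,252), with the white cap at (292,245) and the knob near (297,266). In the side view the knob is at (341,169) and the cap at (319,193). Next I'll crop in and measure.

```bash
cat > h.py <<'E'
import numpy as np,cv2
def ray(f,u,v):
    V=f["view"];R=V[:3,:3];t=V[:3,3];c=-R.T@t
    d=R.T@np.linalg.inv(f["mtx"])@np.array([u,v,1.]);return c,d
def plane(f,u,v,z):
    c,d=ray(f,u,v);return c+d*(z-c[2])/d[2]
def tri(f,p,g,q):
    c,d=ray(f,*p);e,k=ray(g,*q)
    s=np.linalg.lstsq(np.c_[d,-k],e-c,rcond=None)[0]
    a,b=c+d*s[0],e+k*s[1];return (a+b)/2,np.linalg.norm(a-b)
def proj(f,P):
    p=f["mtx"]@(f["view"]@np.r_[P,1])[:3];return p[:2]/p[2]
E
python3 - <<'E'
import numpy as np,cv2
T=cv2.imread("pics/top0.png");S=cv2.imread("pics/side0.png")
a=cv2.resize(T[210:295,245:335],None,fx=5,fy=5,interpolation=2)
b=cv2.resize(S[155:265,275:360],None,fx=4,fy=4,interpolation=2)
o=np.zeros((445,800,3),np.uint8);o[:425,:450]=a;o[:440,455:795]=b
cv2.imwrite("pics/c0.png",o)
E
```

```text
(no output)
```

View pics/c0.png

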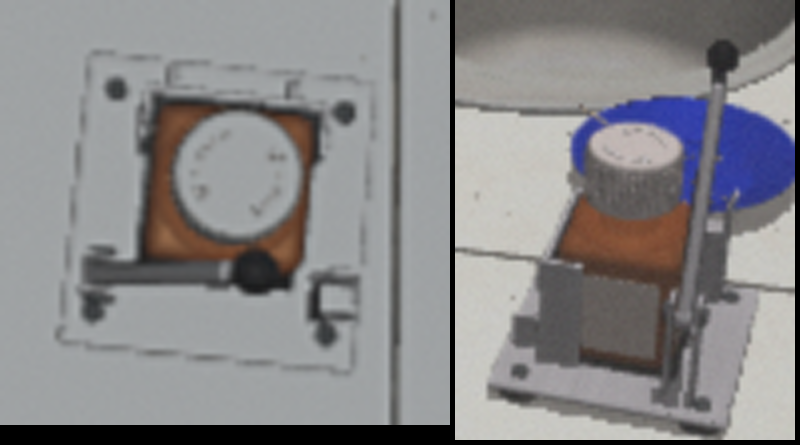

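The crop shows the plate corners at (92,52), (374,82), (352,372) and (60,340), the cap top at (238,175) and the knob at (256,271). In the side crop the knob is at (722,57).

```bash
python3 - <<'E'
import numpy as np
from h import *
T=np.load("top0.npz");S=np.load("side0.npz")
px=lambda x,y:(244.6+x/5,209.6+y/5)
C=np.array([plane(T,*px(*c),12) for c in[(92,52),(374,82),(352,372),(60,340)]])
print(C.round(1)); o=C.mean(0); print("center",o.round(1))
e=[C[0]-C[3],C[1]-C[2]]; print([np.degrees(np.arctan2(v[1],v[0])).round(1) for v in e],[np.linalg.norm(v).round(1) for v in e])
e=[C[0]-C[1],C[3]-C[2]]; print([np.degrees(np.arctan2(-v[0],v[1])).round(1) for v in e],[np.linalg.norm(v).round(1) for v in e])
cap=plane(T,*px(238,175),139);print("cap",cap.round(1))
cs=[plane(S,274.6+(635-455)/4,154.6+146/4,139)];print("cap side",cs[0].round(1))
print(tri(T,px(238,175),S,(274.6+180/4,154.6+146/4)))
k,r=tri(T,px(256,271),S,(274.6+267/4,154.6+57/4));print("knob",k.round(1),r)
z=T["z_map"];h=px(256,271);print(z[int(h[1])-1:int(h[1])+3,int(h[0])-1:int(h[0])+3])
E
```

```text
[[592.8 107.6  12. ]
 [582.9 -25.7  12. ]
 [448.3 -16.8  12. ]
 [458.8 117.4  12. ]]
center [520.7  45.6  12. ]
[np.float64(-4.2), np.float64(-3.8)] [np.float64(134.4), np.float64(135.0)]
[np.float64(-4.2), np.float64(-4.5)] [np.float64(133.6), np.float64(134.6)]
cap [523.7  45.2 139. ]
cap side [524.7  45.4 139. ]
(array([524.24958788,  45.23296363, 138.85093681]), np.float64(1.0282196931606153))
knob [482.6  41.2 195.7] 0.519569174474833
[[737.86975 735.49414 738.5264  738.9889 ]
 [739.1402  738.7315  736.683   736.8412 ]
 [735.95306 738.7024  737.23627 736.7396 ]
 [737.8615  736.78394 734.4324  737.14075]]
```

```bash
cat >> h.py <<'E'
from scipy.spatial.transform import Rotation as Ro
def step(robot,P,yaw,ps=None):
    """shift (m) and turn (deg) in tool axes from the measured pose to world P, tool down at yaw"""
    s=robot.observe();R=Ro.from_euler("xyz",s["ee_rot"],degrees=True)
    d=R.inv().apply(np.array(P)-s["tool_pos"])/1000
    w=(R.inv()*Ro.from_euler("xyz",[180,0,yaw],degrees=True)).as_rotvec(degrees=True)
    return d.round(4).tolist(),w.round(2).tolist()
O=np.array([524.3,45.2,0]);Rs=Ro.from_euler("z",-4.2,degrees=True)
def st(x,y,z): return O+Rs.apply([x,y,z])
def knob(a): return st(-42,52-138*np.cos(a),70+138*np.sin(a))
E
python3 - <<'E'
from h import *;from bench import robot
print(step(robot,[420,-350,270],45)); print(knob(1.129))
E
```

```text
([0.331, -0.1895, -0.0392], [-0.09, -0.03, -32.06])
[481.89984386  41.29098032 194.74994069]
```

```bash
python3 -m crank '[{"dx":0.331,"dy":-0.19,"dz":-0.039,"wz":-32},{"dx":0.331,"dy":-0.19,"dz":-0.039,"wz":-32},{"dx":0.331,"dy":-0.19,"dz":-0.039,"wz":-32},{"dx":0.331,"dy":-0.19,"dz":-0.039,"wz":-32},{"dx":0.331,"dy":-0.19,"dz":-0.039,"wz":-32}]' -1
python3 - <<'E'
from h import *;from bench import robot
print(robot.observe()["qpos"])
print(step(robot,[482.3,41.2,250],85.8))
E
```

```text
[ 83.10691334  29.12229311 -13.60864452  86.00223824   7.2002844
  65.8266337   -8.86990022]
([0.4793, -0.5568, -0.0186], [-0.08, -0.06, -72.86])validation failed for argument at $[0]...
```

```bash
python3 -m crank '[{"dx":0.331,"dy":-0.19,"dz":-0.039,"wx":0,"wy":0,"wz":-32},{"dx":0.331,"dy":-0.19,"dz":-0.039,"wx":0,"wy":0,"wz":-32},{"dx":0.331,"dy":-0.19,"dz":-0.039,"wx":0,"wy":0,"wz":-32},{"dx":0.331,"dy":-0.19,"dz":-0.039,"wx":0,"wy":0,"wz":-32},{"dx":0.331,"dy":-0.19,"dz":-0.039,"wx":0,"wy":0,"wz":-32}]' -1
python3 - <<'E'
from h import *;from bench import robot
print(robot.observe()["qpos"])
print(step(robot,[482.3,41.2,250],85.8))
E
```

```text
t: 0.72
tool_pos: [369.0, -396.4, 263.1]
ee_rot: [-180.0, 0.0, 44.9]
ft_force: [0.5, 0.8, 0.2]
finger_gap: 85.3
grip_force: 0.0
[ 62.36512713  21.17221547 -25.81356385  95.4811072    9.93947598
  65.64299324 -11.13372863]
([0.3892, -0.2299, 0.0131], [-0.02, -0.01, -40.88])
```

```bash
python3 -m crank '[{"dx":0.389,"dy":-0.23,"dz":0.013,"wx":0,"wy":0,"wz":-41},{"dx":0.389,"dy":-0.23,"dz":0.013,"wx":0,"wy":0,"wz":-41},{"dx":0.389,"dy":-0.23,"dz":0.013,"wx":0,"wy":0,"wz":-41},{"dx":0.389,"dy":-0.23,"dz":0.013,"wx":0,"wy":0,"wz":-41},{"dx":0.389,"dy":-0.23,"dz":0.013,"wx":0,"wy":0,"wz":-41}]' -1
python3 - <<'E'
from h import *;from bench import robot
print(robot.observe()["qpos"])
print(step(robot,[482.3,41.2,250],85.8))
E
```

```text
t: 1.35
tool_pos: [446.1, -93.8, 254.0]
ee_rot: [180.0, 0.0, 86.0]
ft_force: [1.9, -0.2, 0.4]
finger_gap: 85.6
grip_force: 0.0
[ 41.35510298  15.58382886 -42.05751549 107.63822375  11.85758925
  61.18667383  -9.39144585]
([0.1372, 0.0268, 0.004], [0.0, 0.0, 0.22])
```

```bash
python3 -m crank '[{"dx":0.06,"dy":0.012,"dz":0.002,"wx":0,"wy":0,"wz":0},{"dx":0.11,"dy":0.022,"dz":0.004,"wx":0,"wy":0,"wz":0},{"dx":0.137,"dy":0.027,"dz":0.004,"wx":0,"wy":0,"wz":0},{"dx":0.137,"dy":0.027,"dz":0.004,"wx":0,"wy":0,"wz":0},{"dx":0.137,"dy":0.027,"dz":0.004,"wx":0,"wy":0,"wz":0}]' -1
python3 - <<'E'
from h import *;from bench import robot
print(robot.observe()["qpos"])
print(step(robot,[482.3,41.2,178],85.8))
E
```

```text
t: 1.98
tool_pos: [482.4, 38.3, 249.7]
ee_rot: [-179.9, 0.0, 85.9]
ft_force: [-0.2, -1.0, 0.8]
finger_gap: 85.7
grip_force: 0.0
[ 24.64086903  19.01911464 -43.66320867 104.43055012  14.72847055
  62.42851086 -28.47302818]
([0.003, -0.0002, 0.0717], [-0.05, 0.04, 0.1])
```

```bash
python3 -m crank '[{"dx":0.003,"dy":0,"dz":0.025,"wx":0,"wy":0,"wz":0},{"dx":0.003,"dy":0,"dz":0.05,"wx":0,"wy":0,"wz":0},{"dx":0.003,"dy":0,"dz":0.072,"wx":0,"wy":0,"wz":0},{"dx":0.003,"dy":0,"dz":0.072,"wx":0,"wy":0,"wz":0}]' -1 &&
python3 -m crank '[{"dx":0,"dy":0,"dz":0,"wx":0,"wy":0,"wz":0},{"dx":0,"dy":0,"dz":0,"wx":0,"wy":0,"wz":0},{"dx":0,"dy":0,"dz":0,"wx":0,"wy":0,"wz":0},{"dx":0,"dy":0,"dz":0,"wx":0,"wy":0,"wz":0},{"dx":0,"dy":0,"dz":0,"wx":0,"wy":0,"wz":0}]' 0.95
python3 - <<'E'
from h import *;from bench import robot
f=robot.grab_frame("side");cv2.imwrite("pics/s1.png",cv2.resize(f["color"][100:270,250:420,::-1],None,fx=3,fy=3))
s=robot.observe();print(s["finger_gap"],s["grip_force"],s["ft_force"],s["tool_pos"])
E
```

```text
t: 2.48
tool_pos: [481.8, 40.4, 176.9]
ee_rot: [-179.8, 0.1, 85.8]
ft_force: [-0.4, 0.6, 1.1]
finger_gap: 85.4
grip_force: 0.0
t: 3.1
tool_pos: [482.9, 41.9, 178.5]
ee_rot: [180.0, 0.0, 85.9]
ft_force: [-2.3, -1.6, 6.8]
finger_gap: 14.4
grip_force: 58.4
14.167901906569291 58.358412981033325 [-1.61262808 -2.08364755  6.09994374] [482.88262695  41.92956972 178.4613358 ]
```

View pics/s1.png

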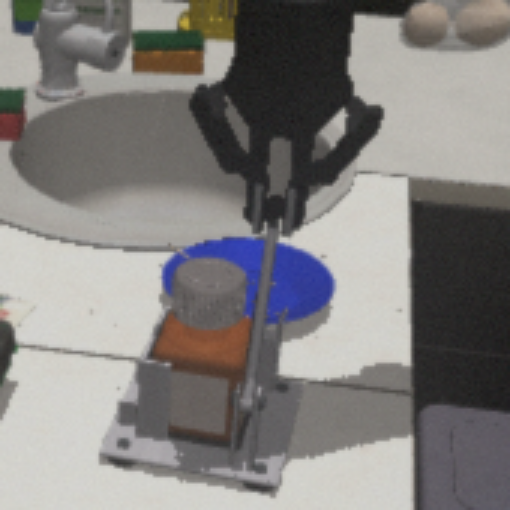

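The knob is between the pads, around pixel (275,210) in the crop. I'll sweep the bar down along its arc.

```bash
python3 -m crank '[{"dx":-0.010,"dy":0,"dz":0.0053,"wx":0,"wy":0,"wz":0},{"dx":-0.0202,"dy":0,"dz":0.0118,"wx":0,"wy":0,"wz":0},{"dx":-0.0297,"dy":0,"dz":0.0191,"wx":0,"wy":0,"wz":0},{"dx":-0.0386,"dy":0,"dz":0.0272,"wx":0,"wy":0,"wz":0},{"dx":-0.0467,"dy":0,"dz":0.0361,"wx":0,"wy":0,"wz":0}]'
```

```text
t: 3.78
tool_pos: [479.6, -5.9, 142.2]
ee_rot: [180.0, 0.1, 85.9]
ft_force: [-2.7, -6.7, 9.1]
finger_gap: 14.4
grip_force: 61.6
```

```bash
python3 -m crank '[{"dx":-0.0073,"dy":0,"dz":0.0095,"wx":0,"wy":0,"wz":0},{"dx":-0.0138,"dy":0,"dz":0.0197,"wx":0,"wy":0,"wz":0},{"dx":-0.0194,"dy":0,"dz":0.0304,"wx":0,"wy":0,"wz":0},{"dx":-0.024,"dy":0,"dz":0.0415,"wx":0,"wy":0,"wz":0},{"dx":-0.0276,"dy":0,"dz":0.053,"wx":0,"wy":0,"wz":0}]' && python3 -m crank '[{"dx":-0.0026,"dy":0,"dz":0.0117,"wx":0,"wy":0,"wz":0},{"dx":-0.0042,"dy":0,"dz":0.0237,"wx":0,"wy":0,"wz":0},{"dx":-0.0047,"dy":0,"dz":0.0357,"wx":0,"wy":0,"wz":0},{"dx":-0.0047,"dy":0,"dz":0.0357,"wx":0,"wy":0,"wz":0}]'
python3 - <<'E'
from h import *;from bench import robot
f=robot.grab_frame("side");cv2.imwrite("pics/s2.png",cv2.resize(f["color"][130:270,250:420,::-1],None,fx=4,fy=4,interpolation=2))
E
```

```text
t: 4.4
tool_pos: [477.7, -31.3, 88.4]
ee_rot: [180.0, -0.1, 85.9]
ft_force: [-0.5, 2.4, 1.3]
finger_gap: 14.7
grip_force: 62.1
t: 4.9
tool_pos: [477.2, -36.9, 52.4]
ee_rot: [-179.9, 0.0, 85.9]
ft_force: [0.7, -3.4, 0.2]
finger_gap: 14.4
grip_force: 60.7
```

View pics/s2.png

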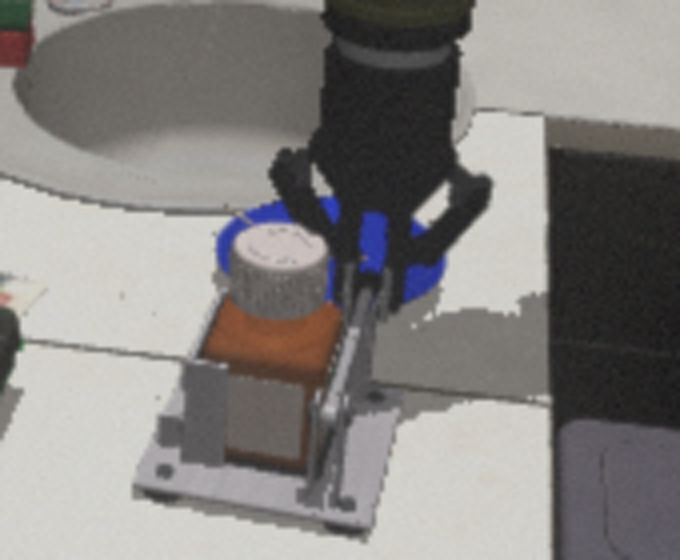

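The bar is nearly level across the front of the bottle. Contact force at the stop is still low, so I'll press down in small steps.

```bash
python3 -m crank '[{"dx":0,"dy":0,"dz":0.002,"wx":0,"wy":0,"wz":0},{"dx":0,"dy":0,"dz":0.002,"wx":0,"wy":0,"wz":0}]'; python3 -m crank '[{"dx":0,"dy":0,"dz":0.002,"wx":0,"wy":0,"wz":0},{"dx":0,"dy":0,"dz":0.002,"wx":0,"wy":0,"wz":0}]'
```

```text
t: 5.2
tool_pos: [477.3, -36.9, 51.4]
ee_rot: [180.0, 0.0, 85.9]
ft_force: [-0.2, -5.0, 0.2]
finger_gap: 14.7
grip_force: 60.7
t: 5.45
tool_pos: [477.5, -36.9, 50.6]
ee_rot: [179.9, 0.1, 85.9]
ft_force: [-5.4, -4.6, 19.1]
finger_gap: 14.4
grip_force: 62.2
```

```bash
python3 -m crank '[{"dx":0,"dy":0,"dz":0,"wx":0,"wy":0,"wz":0},{"dx":0,"dy":0,"dz":0,"wx":0,"wy":0,"wz":0},{"dx":0,"dy":0,"dz":0,"wx":0,"wy":0,"wz":0},{"dx":0,"dy":0,"dz":0,"wx":0,"wy":0,"wz":0},{"dx":0,"dy":0,"dz":0,"wx":0,"wy":0,"wz":0}]' -1; python3 -m crank '[{"dx":0,"dy":0,"dz":-0.02,"wx":0,"wy":0,"wz":0},{"dx":0,"dy":0,"dz":-0.06,"wx":0,"wy":0,"wz":0},{"dx":0,"dy":0,"dz":-0.11,"wx":0,"wy":0,"wz":0},{"dx":0,"dy":0,"dz":-0.15,"wx":0,"wy":0,"wz":0},{"dx":0,"dy":0,"dz":-0.15,"wx":0,"wy":0,"wz":0}]'
python3 - <<'E'
from h import *;from bench import robot
f=robot.grab_frame("side");a=f["color"][130:270,250:420,::-1]
f=robot.grab_frame("top");b=f["color"][200:300,240:340,::-1];np.savez("top1.npz",**f)
o=np.zeros((560,700,3),np.uint8);o[:420,:510]=cv2.resize(a,None,fx=3,fy=3,interpolation=2);o[:190,510:700]=cv2.resize(b,(190,190));cv2.imwrite("pics/s3.png",o)
print(step(robot,[524.2,45.2,200],85.8))
E
```

```text
t: 6.08
tool_pos: [477.3, -36.4, 49.2]
ee_rot: [-180.0, -0.0, 85.9]
ft_force: [0.5, -0.1, 0.2]
finger_gap: 85.3
grip_force: 0.0
t: 6.7
tool_pos: [479.0, -36.3, 202.0]
ee_rot: [179.7, 0.0, 85.9]
ft_force: [-0.7, -0.2, -1.3]
finger_gap: 85.3
grip_force: 0.0
([0.0852, 0.0411, -0.0009], [0.02, 0.03, 0.11])
```

View pics/s3.png

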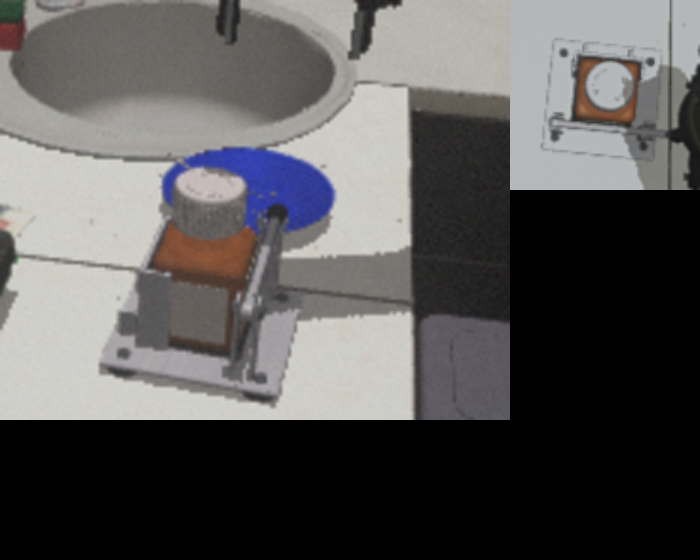

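The bar is level, with the knob at side pixel (342,201) and the cap still in place. I'll check that against the projected closed position while moving over the cap.

```bash
python3 -m crank '[{"dx":0.042,"dy":0.02,"dz":0,"wx":0,"wy":0,"wz":0},{"dx":0.085,"dy":0.041,"dz":0,"wx":0,"wy":0,"wz":0},{"dx":0.085,"dy":0.041,"dz":0,"wx":0,"wy":0,"wz":0},{"dx":0.085,"dy":0.041,"dz":0,"wx":0,"wy":0,"wz":0}]'
python3 - <<'E'
from h import *;from bench import robot
S=np.load("side0.npz");[print(a,proj(S,knob(a)).round(1)) for a in(0,.05,.1)]
print(step(robot,[524.2,45.2,112],85.8),robot.observe()["qpos"].round(1))
E
```

```text
t: 7.3
tool_pos: [523.3, 44.9, 197.8]
ee_rot: [-179.8, 0.0, 86.0]
ft_force: [-0.2, -0.5, 0.2]
finger_gap: 85.4
grip_force: 0.0
0 [342.2 201.4]
0.05 [342.5 199. ]
0.1 [342.7 196.7]
([0.0004, 0.0011, 0.0858], [-0.17, 0.05, 0.18]) [ 21.   26.  -42.1 103.5  20.2  58.5 -33.1]
```

```bash
python3 -m crank '[{"dx":0,"dy":0.001,"dz":0.035,"wx":0,"wy":0,"wz":0},{"dx":0,"dy":0.001,"dz":0.065,"wx":0,"wy":0,"wz":0},{"dx":0,"dy":0.001,"dz":0.085,"wx":0,"wy":0,"wz":0},{"dx":0,"dy":0.001,"dz":0.091,"wx":0,"wy":0,"wz":0},{"dx":0,"dy":0.001,"dz":0.091,"wx":0,"wy":0,"wz":0}]'; python3 -m crank '[{"dx":0,"dy":0,"dz":0,"wx":0,"wy":0,"wz":0},{"dx":0,"dy":0,"dz":0,"wx":0,"wy":0,"wz":0},{"dx":0,"dy":0,"dz":0,"wx":0,"wy":0,"wz":0},{"dx":0,"dy":0,"dz":0,"wx":0,"wy":0,"wz":0},{"dx":0,"dy":0,"dz":0,"wx":0,"wy":0,"wz":0}]' 0.95
python3 - <<'E'
from h import *;from bench import robot
f=robot.grab_frame("side");cv2.imwrite("pics/s4.png",cv2.resize(f["color"][130:270,250:420,::-1],None,fx=4,fy=4,interpolation=2))
E
```

```text
t: 7.92
tool_pos: [525.0, 44.4, 108.2]
ee_rot: [-180.0, 0.0, 85.9]
ft_force: [-0.0, -0.2, 0.0]
finger_gap: 85.4
grip_force: 0.0
t: 8.55
tool_pos: [525.4, 45.3, 108.9]
ee_rot: [180.0, 0.0, 85.9]
ft_force: [-2.1, -0.9, 4.9]
finger_gap: 52.3
grip_force: 61.5
```

View pics/s4.png

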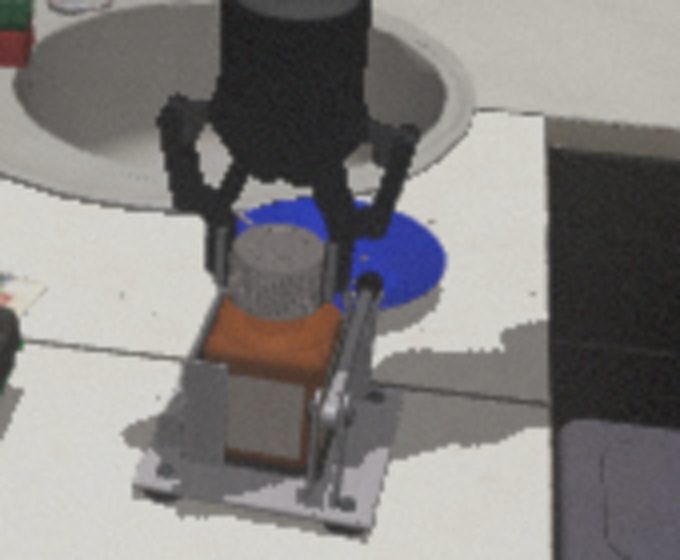

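The fingers hold the cap squarely at mid-skirt. Now I press.

```bash
python3 -m crank '[{"dx":0,"dy":0,"dz":0.002,"wx":0,"wy":0,"wz":0},{"dx":0,"dy":0,"dz":0.004,"wx":0,"wy":0,"wz":0},{"dx":0,"dy":0,"dz":0.006,"wx":0,"wy":0,"wz":0},{"dx":0,"dy":0,"dz":0.006,"wx":0,"wy":0,"wz":0},{"dx":0,"dy":0,"dz":0.006,"wx":0,"wy":0,"wz":0}]'
```

```text
t: 9.22
tool_pos: [525.4, 45.3, 103.3]
ee_rot: [179.9, 0.0, 85.9]
ft_force: [-3.7, -1.0, 10.9]
finger_gap: 52.6
grip_force: 62.1
```

```bash
python3 -m crank '[{"dx":0,"dy":0,"dz":0,"wx":0,"wy":0,"wz":-5},{"dx":0,"dy":0,"dz":0,"wx":0,"wy":0,"wz":-10},{"dx":0,"dy":0,"dz":0,"wx":0,"wy":0,"wz":-15},{"dx":0,"dy":0,"dz":0,"wx":0,"wy":0,"wz":-20},{"dx":0,"dy":0,"dz":0,"wx":0,"wy":0,"wz":-20}]'
python3 - <<'E'
from bench import robot
s=robot.observe();print(s["torque"].round(2),s["qpos"].round(1))
E
```

```text
t: 9.85
tool_pos: [525.9, 45.8, 103.5]
ee_rot: [179.9, 0.0, 106.0]
ft_force: [-2.4, 0.9, 10.2]
finger_gap: 52.3
grip_force: 62.1
[-0.04  0.5   0.11] [ 20.7  33.9 -43.6 110.2  31.   48.2 -23.4]
```

```bash
python3 -m crank '[{"dx":0,"dy":0,"dz":0.0003,"wx":0,"wy":0,"wz":-6},{"dx":0,"dy":0,"dz":0.0003,"wx":0,"wy":0,"wz":-12},{"dx":0,"dy":0,"dz":0.0003,"wx":0,"wy":0,"wz":-18},{"dx":0,"dy":0,"dz":0.0003,"wx":0,"wy":0,"wz":-24},{"dx":0,"dy":0,"dz":0.0003,"wx":0,"wy":0,"wz":-27}]'; python3 -m crank '[{"dx":0,"dy":0,"dz":0,"wx":0,"wy":0,"wz":0}]'
python3 - <<'E'
from h import *;from bench import robot
s=robot.observe();print(s["torque"].round(2))
f=robot.grab_frame("side");cv2.imwrite("pics/s5.png",cv2.resize(f["color"][130:270,250:420,::-1],None,fx=4,fy=4,interpolation=2))
E
```

```text
t: 10.48
tool_pos: [525.3, 45.7, 103.0]
ee_rot: [180.0, 0.0, 133.1]
ft_force: [-4.0, -0.0, 10.7]
finger_gap: 52.2
grip_force: 62.1
t: 10.6
tool_pos: [525.3, 45.7, 103.0]
ee_rot: [180.0, 0.0, 133.0]
ft_force: [-3.2, -0.3, 11.2]
finger_gap: 52.4
grip_force: 62.1
[-0.04  0.76  0.04]
```

View pics/s5.png

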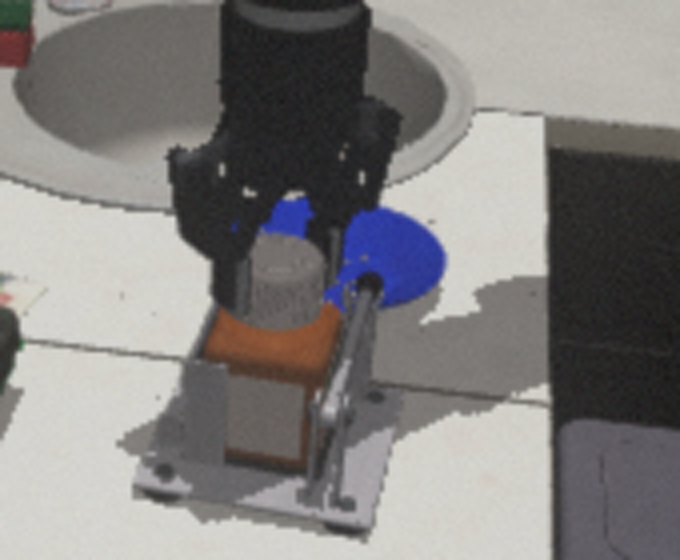

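The cap has turned about 47° with no stop torque, and the bottle hasn't moved. Lifting gently.

```bash
python3 -m crank '[{"dx":0,"dy":0,"dz":-0.003,"wx":0,"wy":0,"wz":0},{"dx":0,"dy":0,"dz":-0.006,"wx":0,"wy":0,"wz":0},{"dx":0,"dy":0,"dz":-0.009,"wx":0,"wy":0,"wz":0},{"dx":0,"dy":0,"dz":-0.012,"wx":0,"wy":0,"wz":0},{"dx":0,"dy":0,"dz":-0.012,"wx":0,"wy":0,"wz":0}]'
```

```text
t: 11.28
tool_pos: [525.3, 45.1, 114.0]
ee_rot: [-180.0, 0.0, 132.9]
ft_force: [-0.2, -1.3, 0.5]
finger_gap: 52.0
grip_force: 62.8
```

```bash
python3 -m crank '[{"dx":0,"dy":0,"dz":-0.008,"wx":0,"wy":0,"wz":0},{"dx":0,"dy":0,"dz":-0.02,"wx":0,"wy":0,"wz":0},{"dx":0,"dy":0,"dz":-0.034,"wx":0,"wy":0,"wz":0},{"dx":0,"dy":0,"dz":-0.048,"wx":0,"wy":0,"wz":0},{"dx":0,"dy":0,"dz":-0.06,"wx":0,"wy":0,"wz":0}]'; python3 -m crank '[{"dx":0,"dy":0,"dz":-0.01,"wx":0,"wy":0,"wz":0},{"dx":0,"dy":0,"dz":-0.016,"wx":0,"wy":0,"wz":0},{"dx":0,"dy":0,"dz":-0.016,"wx":0,"wy":0,"wz":0},{"dx":0,"dy":0,"dz":-0.016,"wx":0,"wy":0,"wz":0},{"dx":0,"dy":0,"dz":-0.016,"wx":0,"wy":0,"wz":0}]'
python3 - <<'E'
from h import *;from bench import robot
f=robot.grab_frame("side");cv2.imwrite("pics/s6.png",cv2.resize(f["color"][120:270,250:420,::-1],None,fx=4,fy=4,interpolation=2))
E
```

```text
t: 11.9
tool_pos: [525.4, 45.3, 175.2]
ee_rot: [180.0, 0.0, 132.9]
ft_force: [-0.3, 0.2, 0.1]
finger_gap: 52.2
grip_force: 62.7
t: 12.52
tool_pos: [525.0, 45.2, 189.6]
ee_rot: [-180.0, -0.0, 132.9]
ft_force: [-0.5, -0.6, -1.2]
finger_gap: 52.9
grip_force: 62.7
```

View pics/s6.png

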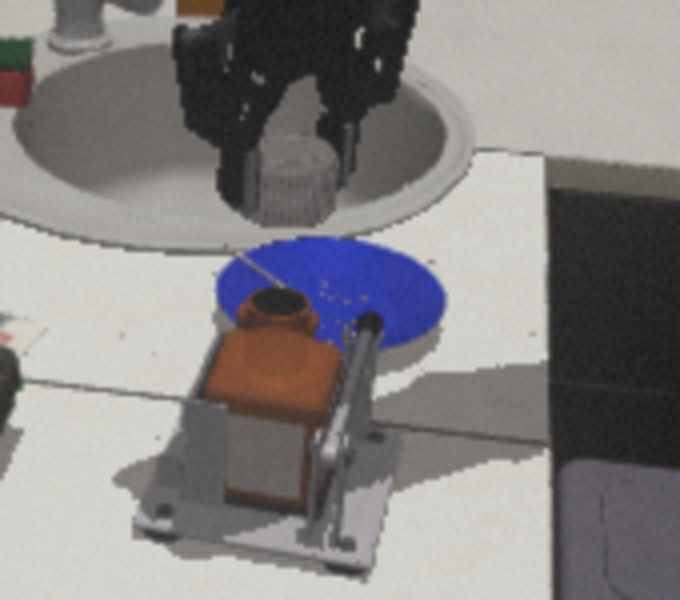

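The cap is off and held level at crop (295,180). The mouth is open at (283,302), the bottle is standing and the bar is closed.

```bash
python3 -c "
from bench import robot
print(robot.hand_in())"
```

```text
the job is handed in; nothing more can be done
None
```

I closed the bar level in its catch, opened the cap and handed the job in with the cap held level about 6 cm above the bottle's mouth; the bottle was still in the stand, the gripper stayed clear of the saucer, seed packet and jar, and it took about 13 s of the 54 s.

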